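# Select the green gear on the model-maker's lathe

## Task

Change the gear of the small bench lathe: with the closed fingertips push the red-knobbed lever along its H-shaped gate, through the cross channel to the other side and fully home into the slot marked by the green disc, then take the hand away. Push it gently and do not grip it, do not let it go into the slot of the blue disc on the way, and leave the things standing and lying around the lathe where they are.

Things in the scene. Friction and masses are not known exactly. Their poses are not given: they have to be found in the camera images.
- gate_centre (a point): middle of the H of the 140 x 126 mm aluminium gate on the green headstock, on the plate's top face, 140 mm above the table. Axes: x fore (away from the robot at yaw 0), y left, z up. Two long slots run along x, left (y+) and right (y-), joined only by a cross channel at the middle: the lever changes sides only at fore-aft tilt within about 0.08 rad of 0 (rounded corners guide it)
- lever_knob (a point): centre of the red ball knob, 30 mm across, on a 10 mm steel stem pivoted 90 mm straight below gate_centre; knob 175 mm from the pivot. In the gate's frame it stands at x = 0.175 sin(lever_fore) cos(lever_side), y = 0.175 sin(lever_side), 85 mm above the plate upright, 76 mm at the slots' ends (x +-41, y +-31 mm). No spring: it stays where left; about 2 N at the knob moves it
- lever_fore (a joint): fore-aft tilt of the lever, rad: + is away from the robot (gate x+), 0 in the cross channel, hard stops at +0.24 and -0.24, fully home in the far or near slots. At the start it is anywhere along the left-hand long slot
- lever_side (a joint): sideways tilt of the lever, rad: +0.18 in the left (y+) long slot, where it starts, -0.18 in the right (y-) long slot; hard stops at both
- green_disc: green disc, 20 mm across, 3 mm thick, lying on the gate plate beyond the end of the wanted slot; origin under its centre. Always 52 mm fore or aft of gate_centre and 31 mm to its right (gate x +52 or -52, y -31 mm), almost below the knob when the lever is fully home there
- blue_disc: blue disc, like the green one, at the other end of the right-hand long slot: the slot to keep out of. (A yellow and a white disc mark the left-hand slots.)
- lathe: small green bench lathe, fixed; origin on the table straight below gate_centre, same axes. Housing 200 mm (x) by 240 mm (y, from 75 mm left to 165 mm right of the gate's centre), 130 mm tall; bed, chuck, wooden column and tailstock go on to 480 mm right, below 130 mm. Only the lever rises higher than 35 mm above the gate plate
- finial: small turned wooden finial, 30 mm across, 44 mm tall, standing on the right-hand part of the lathe's green housing (130 mm above the table). To be left alone; origin under its centre
- glue: white glue bottle with red cap, 40 mm across, 110 mm tall, on the table. To be left alone; origin under its centre
- paint_tin: paint tin, 72 mm across, 80 mm tall, on the table behind the lathe. To be left alone; origin under its centre
- water_jar: white brush cup, 60 mm across, 80 mm tall, on the table left of the lathe. To be left alone; origin under its centre
- brush: paint brush lying on the table in front of the lathe's bed, to be left alone; origin on its length
- scissors: scissors with yellow handles, about 140 mm long, lying behind the lathe's bed, to be left alone; origin at the pivot
- dowel: upright wooden dowel piece, 28 mm across, 100 mm tall, behind the lathe's bed. To be left alone; origin under its centre

How it is judged:
At the end, for the whole second after the job is handed in: The lever rests at the green disc's end of the right-hand slot: lever_side below -0.12 rad, lever_fore beyond 0.19 rad towards the green disc (stop at 0.24), the knob within 30 mm of the disc horizontally, and it is still ((value of joint lever_fore above 0.19 rad or value of joint lever_fore below -0.19 rad) and value of joint lever_side below -0.12 rad and horizontal distance between lever_knob and green_disc below 0.03 m and velocity of joint lever_fore between -0.05 and 0.05 rad/s); the robot touches nothing.
It fails at once if the lever goes into the slot of the blue disc (horizontal distance between lever_knob and blue_disc below 0.025 m).
It fails at once if the lever is gripped or forced: more than 35 N between fingers and lever (contact force between the fingers and lever_side above 35 N).
It fails at once if a bystander is lifted, carried or shifted by more than 20 mm (distance of any of finial, glue, paint_tin, water_jar, brush, scissors, dowel from where it was at the start of the episode above 0.02 m).
It also fails if it takes over 48 s, if anything falls off the work surface, if the arm or the gripper's body presses on something with over 40 N, if the wrist force passes 120 N, or if a joint passes its speed limit or range.

## Robot

A 6-joint arm with a two-finger parallel gripper is mounted at the origin on the work surface. World frame = base frame: x ahead of the robot, y to its left, z up, the work surface at z = 0. Lengths are in m, angles in rad, forces in N, time in s.
With the tool pointing down it reaches from about 0.425 to 0.95 m from the base axis. Payload 3.5 kg.
Tool frame: the origin (TCP) lies midway between the tips of the shut fingers; the grasp point (between the pads) lies ctrl.grasp_offset behind it (ctrl.grasp_offset is the distance from the TCP to the grasp point, in m); x points along the fingers, y is the direction in which the jaws open and shut, and the axes are right-handed (so a half turn about x gives the same grasp; the last joint's range is limited). The gripper opens to 85 mm and grips with 20 to 120 N. Pads are 22 mm wide; open, the fingers measure 114 mm over their backs; the gripper's body (76 mm by 85 mm) begins 54 mm behind the grasp point. The pads swing forward as they close: fully open they stand 13 mm farther back than shut.
Start: joints at [1.157, 0.286, 1.577, -0, 1.279, -0.15], TCP at [0.176, 0.652, 0.194] pointing down, gripper open.
Joint ranges: [-2.77, 2.77], [-0.9, 2.22], [0.21, 2.48], [-1.53, 4.67], [0.24, 2.81], [-2.84, 2.84]. Speed limits (rad/s): [2.79, 2.79, 3.14, 3.14, 3.14, 3.14].

## Interface

Orientations are given as a unit quaternion [x, y, z, w].
In Python, from plant import readout, read_camera, sign_off, ctrl gives the robot as it stands.
- The arm moves only by the tool drive_tool, never from a script. Its argument "steps" is a list of rows, each a list of 5 numbers: the shift along the tool's x, y, z in cm, then the turn about the tool's x in degrees, then the opening, from 0 (shut) to 1 (fully open). A call has 1 to 10 rows; each row shifts and turns the commanded pose from where the row before left it, along the tool's axes as they then stand; what a row does not reach is not made up. A row lasts 1/10 s, in which the tool goes at most 50 mm and 8.59 degrees, less where a joint would pass 70% of its speed; a pose out of reach is approached as far as the arm can. A call is refused whole if a number of a shift passes 5 or a number of a turn 8.59, either way. A call with a gripper value outside its range is refused whole. The fingers move at their own pace and stop on an object; "force" is the grip in N (left out, the last holds). Time passes only in rows, so rows that do not move let the fingers close. It gives the time, the measured TCP pose, the force and the opening at its end, in the units of the state.
- readout.get_state(): the state, without advancing time (a new reading comes with each control period).
- read_camera(name): name is "side" or "top"; returns a dict with "frame" (480x640x3 uint8, red, green, blue), "vertical_fov" (degrees; the focal length in pixels is half the picture's height over the tangent of half this angle, whatever the lens; pixels are square), "cx", "cy" (the principal point, pixels), "k1" (the pictures are not rectified: a ray, as slopes to the right and down, at radius r is drawn at 1 + k1 r^2 times it, then the intrinsics apply), "eye" and "orientation" of the camera in the world. Camera axes: x right, y up, looking along -z (the intrinsics and any distortion apply to the point x, -y, -z); pixel columns grow to the right and rows downward; lengths in m; the calibration is good to about 2 mm. A picture is of the moment at which its call begins. There is no depth.
- sign_off(): hands the job in, once; it reports no verdict.
The state is a dict: "time": time; "qpos": joint angles; "dq": joint speeds; "joint_efforts": joint torques, N m; "eef_pos": TCP position; "tcp_rot": TCP orientation; "contact_force": force on the tool from outside, world axes, zero at the start; "wrist_torque": the same for the moment, N m; "opening": opening from 0.0 (shut) to 1.0 (fully open).
Only numpy, scipy, OpenCV 4.12 (cv2) and the standard library are available. Lean on these libraries where they do the work, as an engineer would, in place of code of your own. Each camera call takes 0.05 s, during which the arm holds its last target. There are 200 camera calls.

## Working session

There is one attempt and no reset: what is moved stays moved. The work goes in short steps, Python scripts to look and compute and a tool call to move; the robot and the scene stay as the last step left them, time stands still between calls to the robot, and variables do not carry over. Pictures are saved under pics/ and viewed, about 8 in all and at most 12, crops included, and the job is handed in when it is done.

Besides the shell and the picture viewer there is one more tool, called after "Request:" as name([rows], argument=value, ...), one row to a line, values as JSON. drive_tool: Moves the arm, as the interface text tells. Its arguments: {"type":"object","properties":{"steps":{"type":"array","items":{"type":"array","items":{"type":"number"}}},"force":{"type":"number"}},"required":["steps"]}

```bash
mkdir -p pics
cat > h.py <<'E'
import numpy as np, cv2
from scipy.spatial.transform import Rotation as R
from plant import readout, read_camera, sign_off, ctrl
def K(c):
    h,w=c['frame'].shape[:2]; f=h/2/np.tan(np.radians(c['vertical_fov'])/2)
    return np.array([[f,0,c['cx']],[0,f,c['cy']],[0,0,1.]]), np.array([c['k1'],0,0,0,0.])
def ray(c,u,v):
    k,d=K(c); p=cv2.undistortPointsIter(np.array([[[u,v]]],float),k,d,None,None,(3,100,1e-10))[0,0]
    r=R.from_quat(c['orientation']).apply([p[0],-p[1],-1]); return np.array(c['eye']),r/np.linalg.norm(r)
def onz(c,u,v,z):
    e,r=ray(c,u,v); return e+r*(z-e[2])/r[2]
def tri(a,b):
    (e,r),(f,s)=a,b; t=np.linalg.lstsq(np.c_[r,-s],f-e,rcond=None)[0]
    p,q=e+r*t[0],f+s*t[1]; return (p+q)/2,np.linalg.norm(p-q)
def proj(c,P):
    k,d=K(c); p=R.from_quat(c['orientation']).inv().apply(np.array(P)-c['eye']); p=p*[1,-1,-1]
    return cv2.projectPoints(p.reshape(1,1,3),np.zeros(3),np.zeros(3),k,d)[0].ravel()
def save(c,n): cv2.imwrite('pics/'+n,c['frame'][:,:,::-1])
E
python3 - <<'E'
from h import *
for n in('top','side'):
    c=read_camera(n); save(c,n+'0.png'); print(n,c['eye'],c['orientation'],c['vertical_fov'],c['k1'])
s=readout.get_state(); print(s['eef_pos'],s['tcp_rot'],s['time'],ctrl.grasp_offset)
E
```

```text
top [0.46780251 0.02786414 0.90354011] [ 0.04897775 -0.03528287 -0.70163139  0.70997865] 55.98757427617821 0.028360345509067197
side [ 0.08817298 -0.42777463  0.54511415] [ 0.45111072 -0.1905114  -0.33764552  0.80386568] 56.90823248269017 -0.04515772354341858
[0.17572114 0.65103847 0.19237654] [ 0.09226581  0.70116654 -0.09370621  0.70076504] 0.1 0.0187
```

View pics/top0.png

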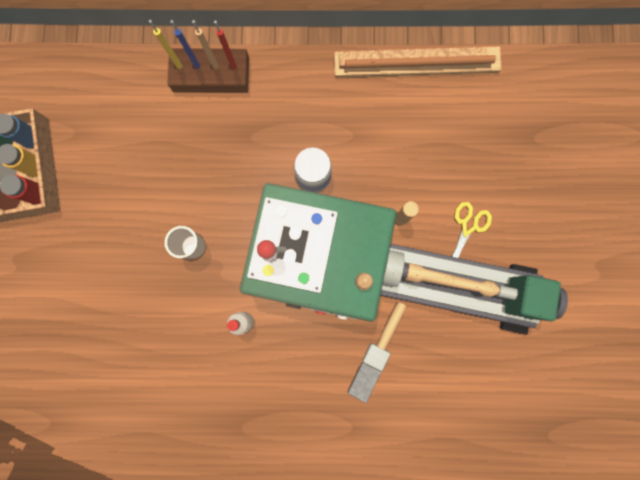

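View pics/side0.png

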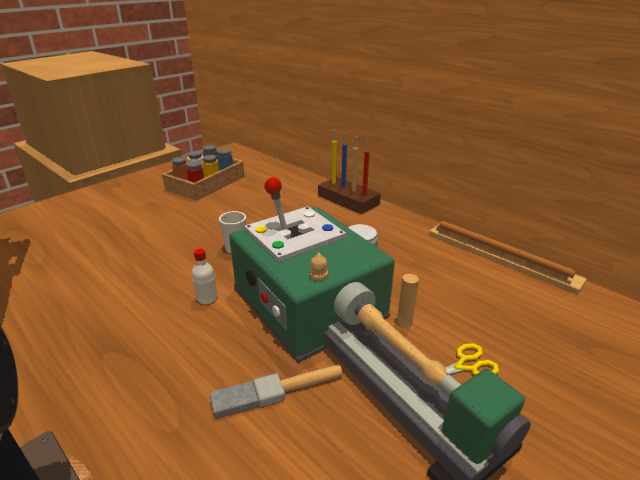

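The top view shows the gate around (290,245), the red knob at (266,249), green disc at (304,278), blue at (317,218), yellow at (268,270), finial at (365,281). The green disc marks the near-right slot. Next I measure these.

```bash
cat >> h.py <<'E'
def blob(c,hr,near,rad=30,smin=120,vmin=50):
    hsv=cv2.cvtColor(c['frame'],cv2.COLOR_RGB2HSV_FULL).astype(int); H=hsv[...,0]*360/256
    m=((H-hr[0])%360<(hr[1]-hr[0])%360)&(hsv[...,1]>smin)&(hsv[...,2]>vmin)
    n,l,s,ce=cv2.connectedComponentsWithStats(m.astype(np.uint8))
    g=[i for i in range(1,n) if s[i,4]>15 and np.hypot(*(ce[i]-near))<rad]
    if not g: return None
    i=max(g,key=lambda i:s[i,4]); return ce[i],s[i]
E
python3 - <<'E'
from h import *
t=read_camera('top'); s=read_camera('side')
D={}
for n,hr,a,b,v in(('green',(110,150),(304,278),(278,245),130),('blue',(200,240),(317,218),(328,227),100),('yellow',(40,65),(268,270),(261,229),120)):
    for c,p,k in((t,a,'t'),(s,b,'s')):
        r=blob(c,hr,p,12,120,v)
        if r is None: print(n,k,None);continue
        P=onz(c,*r[0],.143); D[n+k]=P; print(n,k,r[0].round(1),r[1],P.round(4))
kt=blob(t,(345,15),(266,249),15); ks=blob(s,(345,15),(273,186),15)
print('knob',kt,ks,tri(ray(t,*kt[0]),ray(s,*ks[0])))
f=onz(t,365,281,.16);print('finial',f, onz(s,318,262,.16))
for n,p in(('glue',(235,324)),('jar',(182,242)),('tin',(312,165))): print(n,onz(t,*p,.1 if n=='glue' else .08))
E
```

```text
green t None
green s [277.6 243.5] [272 241  12   6  51] [0.4996 0.0718 0.143 ]
blue t [316.5 218. ] [313 215   8   7  44] [0.6004 0.0483 0.143 ]
blue s [327.4 226.9] [322 225  11   5  45] [0.601  0.0503 0.143 ]
yellow t [268.  269.9] [264 266   9   8  58] [0.5109 0.129  0.143 ]
yellow s [260.7 229. ] [255 226  12   7  68] [0.5108 0.1311 0.143 ]
knob (array([265.83842795, 248.88646288]), array([258, 241,  17,  17, 229], dtype=int32)) (array([272.60444444, 185.56444444]), array([265, 177,  16,  18, 225], dtype=int32)) (array([0.53789759, 0.12275042, 0.22271998]), np.float64(0.0007930148743505328))
finial [ 0.49360271 -0.03303911  0.16      ] [ 0.490405   -0.03413174  0.16      ]
glue [0.41763178 0.1901497  0.1       ]
jar [0.56404838 0.29735944 0.08      ]
tin [0.71200552 0.05981853 0.08      ]
```

```bash
cat >> h.py <<'E'
C=np.array([.5566,.0909]); YAW=-.213
F=np.array([np.cos(YAW),np.sin(YAW)]); L=np.array([-F[1],F[0]])
def gate(p): d=np.array(p[:2])-C; return np.array([d@F,d@L])*1e3
def st():
    s=readout.get_state(); M=R.from_quat(s['tcp_rot']).as_matrix()
    print('t',round(s['time'],2),'eef',np.round(s['eef_pos'],4),'gate mm',gate(s['eef_pos']).round(1),'F',np.round(s['contact_force'],1),'op',s['opening']); return s,M
def to(fore,left,z):
    s,M=st(); w=np.r_[C+F*fore/1e3+L*left/1e3,z]; print('shift tool cm',(M.T@(w-s['eef_pos'])*100).round(2))
def knob():
    t=read_camera('top'); s=read_camera('side')
    a=blob(t,(345,15),(270,245),45); b=blob(s,(345,15),(285,190),40)
    if a is None or b is None: print('knob',a,b); return t,s
    p,e=tri(ray(t,*a[0]),ray(s,*b[0])); print('knob',p.round(4),gate(p).round(1),'gap',round(e,4),a[1],b[1]); return t,s
E
python3 - <<'E'
from h import *
s,M=st(); print(M.round(3)); print('gate-yaw of tool y', np.degrees(np.arctan2(M[1,1],M[0,1])-YAW))
to(-70,28,.30)
E
```

```text
t 0.2 eef [0.1758 0.6512 0.1928] gate mm [-490.6  467.2] F [-0.8 -0.6  0.7] op 1.00095438496874
[[-0.001  0.261  0.965]
 [-0.001  0.965 -0.261]
 [-1.    -0.001 -0.   ]]
gate-yaw of tool y 87.08731105445567
t 0.2 eef [0.1758 0.6512 0.1928] gate mm [-490.6  467.2] F [-0.8 -0.6  0.7] op 1.00095438496874
shift tool cm [-10.67 -41.74  44.24]
```

Request:
drive_tool([
  [-4, 0, 0, -3, 0],
  [-4, 0, 0, 0, 0],
  [-2.7, 0, 0, 0, 0],
  [0, -2, 2.2, 0, 0],
  [0, -2.5, 2.6, 0, 0],
  [0, -2.5, 2.6, 0, 0],
  [0, -2.5, 2.6, 0, 0],
  [0, -2.5, 2.6, 0, 0],
  [0, -2.5, 2.6, 0, 0],
  [0, -2.5, 2.6, 0, 0],
])

```text
time: 1.2
eef_pos: [0.3148, 0.4467, 0.3004]
tcp_rot: [0.074, 0.703, -0.075, 0.703]
contact_force: [0.2, -0.1, -0.2]
opening: -0.002
```

Request:
drive_tool([
  [0, -2.5, 2.6, 0, 0],
  [0, -2.5, 2.6, 0, 0],
  [0, -2.5, 2.6, 0, 0],
  [0, -2.5, 2.6, 0, 0],
  [0, -2.5, 2.6, 0, 0],
  [0, -2.5, 2.6, 0, 0],
  [0, -2.5, 2.6, 0, 0],
  [0, -2.5, 2.6, 0, 0],
  [0, -1.5, 1.5, 0, 0],
  [0, 0, 0, 0, 0],
])

```text
time: 2.2
eef_pos: [0.4882, 0.1889, 0.3002]
tcp_rot: [0.076, 0.703, -0.076, 0.703]
contact_force: [-1.0, 0.9, 0.1]
opening: 0.001
```

Run:
```python
from h import *
to(-70,28,.205)
t,s=knob(); save(t,'t1.png')
st()
```

```text
t 2.2 eef [0.4882 0.1889 0.3002] gate mm [-87.5  81.4] F [-1.   0.9  0.1] op 0.0011896471405531425
shift tool cm [ 9.52 -5.33  1.77]
knob [0.538  0.1228 0.2226] [-24.9  27.3] gap 0.0008 [258 241  17  17 225] [265 177  16  18 226]
t 2.3 eef [0.487  0.1911 0.3004] gate mm [-89.2  83.2] F [ 0.2 -0.3  0.6] op -0.0026561505086625864
```

View pics/t1.png

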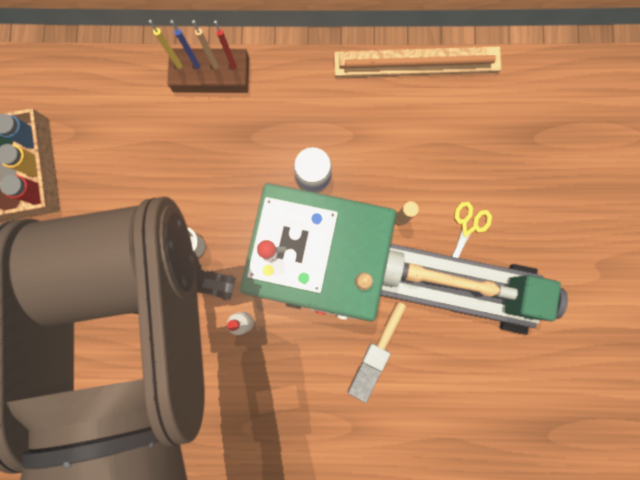

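Request:
drive_tool([
  [0, -2.5, 0.9, 0, 0],
  [0, -3, 1, 0, 0],
  [0, 0, 0, 0, 0],
  [3, 0, 0, 0, 0],
  [3, 0, 0, 0, 0],
  [2, 0, 0, 0, 0],
  [1.5, 0, 0, 0, 0],
  [0, 0, 0, 0, 0],
])

```text
time: 3.1
eef_pos: [0.4924, 0.1343, 0.2032]
tcp_rot: [0.074, 0.705, -0.074, 0.702]
contact_force: [-0.4, 0.5, -0.4]
opening: 0.001
```

Run:
```python
from h import *
t,s=knob(); save(s,'s2.png')
to(-55,29,.205)
```

```text
knob None (array([272.64285714, 185.57142857]), array([265, 177,  16,  18, 224], dtype=int32))
t 3.2 eef [0.4945 0.1341 0.2063] gate mm [-69.9  29.1] F [-0.6  0.   0.8] op 0.0011379915416153013
shift tool cm [ 0.14 -0.01  1.49]
```

View pics/s2.png

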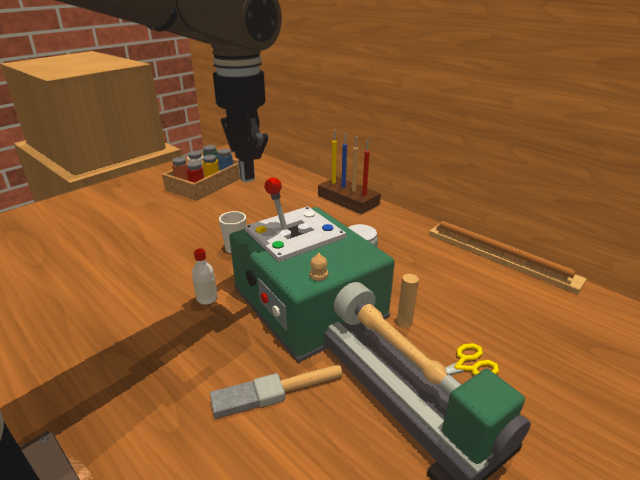

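Request:
drive_tool([
  [0, 0, 0.6, 0, 0],
  [0, 0, 0.6, 0, 0],
  [0, 0, 0.4, 0, 0],
  [0, 0, 0.4, 0, 0],
  [0, 0, 0.4, 0, 0],
  [0, 0, 0.4, 0, 0],
  [0, 0, 0.4, 0, 0],
  [0, 0, 0.3, 0, 0],
  [0, 0, 0, 0, 0],
])

```text
time: 4.1
eef_pos: [0.5288, 0.1258, 0.2056]
tcp_rot: [0.075, 0.703, -0.075, 0.703]
contact_force: [0.2, -0.2, 0.0]
opening: -0.001
```

```bash
cat >> h.py <<'E'
def ks(c=None):
    c=c or read_camera('side'); b=blob(c,(345,15),(285,190),40)
    if b is None: print('no knob'); return c
    P=onz(c,*b[0],.222); print('side knob',gate(P).round(1),'area',b[1][4], 'again z=.225',gate(onz(c,*b[0],.225)).round(1)); return c
E
python3 - <<'E'
from h import *
st(); c=ks(); t=read_camera('top'); print(blob(t,(345,15),(270,245),20)); save(t,'t3.png')
E
```

```text
t 4.1 eef [0.5288 0.1258 0.2056] gate mm [-34.5  28.3] F [ 0.2 -0.2  0. ] op -0.0006418497874446088
side knob [-25.   27.8] area 220 again z=.225 [-28.   21.9]
None
```

Run:
```python
from h import *
s,M=st()
c=read_camera('side'); p=proj(c,s['eef_pos']); print(p, proj(c,s['eef_pos']-M[:,0]*.06))
t=read_camera('top'); print(proj(t,s['eef_pos']))
a=c['frame'][130:270,190:350]; b=t['frame'][180:320,190:350]
cv2.imwrite('pics/c4.png',cv2.resize(np.vstack([a,b]),None,fx=2.1,fy=2.1,interpolation=cv2.INTER_CUBIC)[:,:,::-1])
```

```text
t 4.2 eef [0.5284 0.1259 0.2055] gate mm [-34.9  28.3] F [-0.  -0.3 -0.9] op 0.00014619385435545238
[268.03388108 195.60694156] [266.03829064 163.43788066]
[264.95602828 256.26685822]
```

View pics/c4.png

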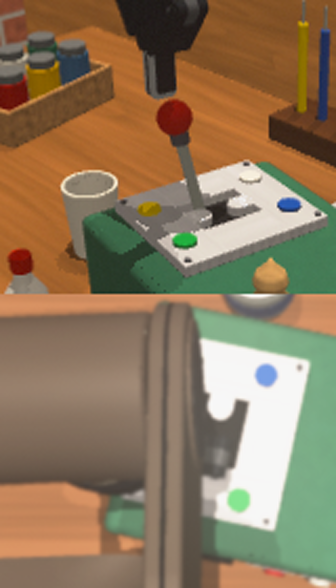

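Run:
```python
from h import *
c=read_camera('side'); t=read_camera('top')
A=np.array([.4945,.1341,.2063]);B=np.array([.5284,.1259,.2055])
print(proj(c,A),proj(c,B), 'top at t1',proj(t,[.487,.191,.3004]),proj(t,[.487,.191,.36]))
for d in([0,0,.038],[.05,.0,0],[0,.05,0],[.03,.03,0]): print(d,proj(c,A+d),proj(c,B+d))
im=cv2.imread('pics/t1.png')[220:340,160:300]; s2=cv2.imread('pics/s2.png')[110:230,200:340]
cv2.imwrite('pics/c5.png',cv2.resize(np.hstack([im,s2]),None,fx=2.8,fy=2.8,interpolation=cv2.INTER_CUBIC))
```

```text
[249.7706055  199.91109382] [268.03662271 195.63091199] top at t1 [205.6725454  280.39237233] [192.37906523 278.66412518]
[0, 0, 0.038] [248.01005138 179.51578587] [266.78270358 175.5563855 ]
[0.05, 0.0, 0] [271.97305819 191.00845496] [289.1214601  187.07418525]
[0, 0.05, 0] [232.41846502 191.19011482] [250.32793808 187.23716229]
[0.03, 0.03, 0] [252.64814466 189.41240057] [270.04250627 185.53136493]
```

View pics/c5.png

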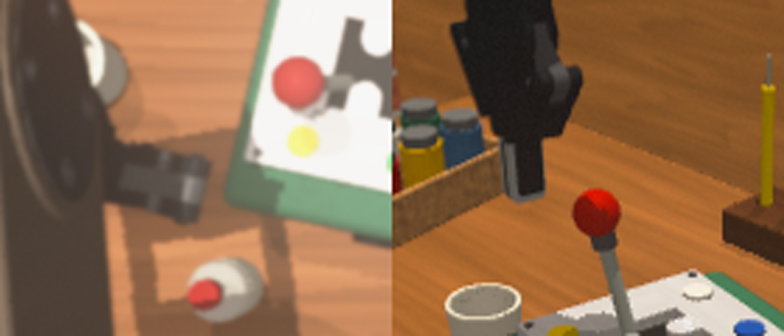

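Run:
```python
from h import *
from scipy.optimize import least_squares
c=read_camera('side'); t=read_camera('top')
O=[(c,[.4945,.1341,.2063],(246.5,180)),(c,[.5284,.1259,.2055],(267.5,175)),(t,[.487,.191,.3004],(228,287))]
f=lambda d:np.concatenate([proj(k,np.array(p)+d)-o for k,p,o in O])
r=least_squares(f,[0,0,0]);print(r.x,f(r.x).round(1))
s,M=st(); q=s['qpos'];print(q, s['tcp_rot'], c['eye'],c['orientation'],t['eye'],t['orientation'])
print(gate(onz(c,267.5,175,.2055)), onz(c,267.5,175,.2055),onz(t,228,287,.3))
# hand in each picture: base of arm visible?
```

```text
[-0.01670715 -0.03536977  0.05311719] [ 6.2  0.1  4.9  0.9 -5.6  6. ]
t 4.5 eef [0.5284 0.126  0.2057] gate mm [-35.   28.3] F [ 0.  -0.4 -0. ] op -0.0005023830645562631
[ 4.72509293e-02 -1.46352586e-02  1.88861226e+00 -3.89440929e-06
  1.26756710e+00 -1.31218587e+00] [ 0.07458877  0.70314477 -0.07458613  0.70317911] [ 0.08817298 -0.42777463  0.54511415] [ 0.45111072 -0.1905114  -0.33764552  0.80386568] [0.46780251 0.02786414 0.90354011] [ 0.04897775 -0.03528287 -0.70163139  0.70997865]
[  6.92043221 109.7911155 ] [0.58657312 0.19674703 0.2055    ] [0.47856736 0.16088992 0.3       ]
```

The side crop puts the shut fingertip at about (268,175), but the reported TCP projects to (268,196). There is also no contact force, so the reported pose and the cameras disagree. I'll back off to a spot both cameras can see and triangulate the tip.

Request:
drive_tool([
  [0, 0, -1.5, 0, 0],
  [0, 0, -2, 0, 0],
  [0, 0, -2, 0, 0],
  [-3, 0, 0, 0, 0],
  [-3, 1, 0, 0, 0],
  [-3.5, 4.5, 0, 0, 0],
  [0, 0, 0, 0, 0],
])

```text
time: 5.2
eef_pos: [0.4875, 0.1889, 0.3023]
tcp_rot: [0.075, 0.7, -0.072, 0.707]
contact_force: [-0.3, 0.3, 1.3]
opening: 0.001
```

Run:
```python
from h import *
s,M=st(); t=read_camera('top'); c=read_camera('side'); save(t,'t6.png'); save(c,'s6.png')
p=proj(c,s['eef_pos']);q=proj(t,s['eef_pos']); print(p,q)
a=c['frame'][60:220,160:320]; b=t['frame'][210:370,140:300]; print(s['qpos'])
cv2.imwrite('pics/c6.png',cv2.resize(np.hstack([a,b]),None,fx=2.5,fy=2.5,interpolation=cv2.INTER_CUBIC)[:,:,::-1])
```

```text
t 5.2 eef [0.4875 0.1889 0.3023] gate mm [-88.2  81.2] F [-0.3  0.3  1.3] op 0.0005113424188904194
[221.78681576 139.57169284] [206.9061819  279.95975585]
[ 1.74581356e-01 -1.26191632e-01  1.81972578e+00  1.49169388e-03
  1.43755975e+00 -1.18805065e+00]
```

View pics/c6.png

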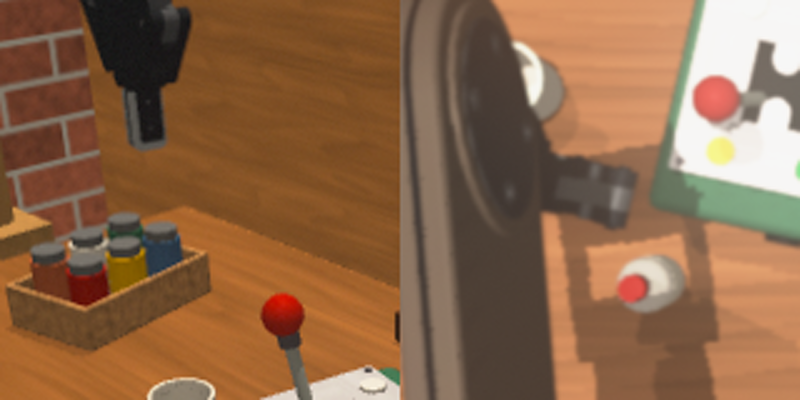

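Run:
```python
from h import *
c=read_camera('side'); t=read_camera('top')
for a in((230,289),(224,285),(215,285),(205,282)): print(a,tri(ray(t,*a),ray(c,218.8,118)))
# height at which side ray lies if x or y as reported
e,r=ray(c,218.8,118)
for k,v in((0,.4878),(1,.1895),(2,.302)): print(k,e+r*(v-e[k])/r[k])
e,r=ray(t,230,289)
for k,v in((0,.4878),(1,.1895),(2,.302)): print(k,e+r*(v-e[k])/r[k])
```

```text
(230, 289) (array([0.46990909, 0.15129186, 0.34958389]), np.float64(0.013157211617723671))
(224, 285) (array([0.47490447, 0.15935097, 0.34693844]), np.float64(0.012804509443261705))
(215, 285) (array([0.47745093, 0.1691658 , 0.34457933]), np.float64(0.006400401922340911))
(205, 282) (array([0.48282922, 0.18137795, 0.3411533 ]), np.float64(0.0021535333105167187))
0 [0.4878     0.19104133 0.33826947]
1 [0.48680462 0.1895     0.33878468]
2 [0.55787317 0.29954849 0.302     ]
0 [ 0.4878      0.34769071 -0.57839629]
1 [0.47790896 0.1895     0.15459025]
2 [0.47591979 0.15768652 0.302     ]
```

The side ray passes through the reported x and y exactly, but 37 mm higher. All three side views agree on this, and the part seen in the top view is the knuckle. So the real fingertip is about 37 mm above the reported TCP and was passing over the knob. I'll use a reported z of about 0.170 and check contact by force and by camera.

Request:
drive_tool([
  [0, -2.5, 0.9, 0, 0],
  [0, -2.8, 1, 0, 0],
  [0, 0, 0, 0, 0],
  [3, 0, 0, 0, 0],
  [3, 0, 0, 0, 0],
  [3, 0, 0, 0, 0],
  [2.2, 0, 0, 0, 0],
  [2, 0, 0, 0, 0],
  [0, 0, 0, 0, 0],
])

```text
time: 6.3
eef_pos: [0.4891, 0.1298, 0.1596]
tcp_rot: [0.074, 0.706, -0.075, 0.7]
contact_force: [-0.2, 0.7, 0.6]
opening: -0.002
```

Request:
drive_tool([
  [0, 0, 0.5, 0, 0],
  [0, 0, 0.5, 0, 0],
  [0, 0, 0.4, 0, 0],
  [0, 0, 0.3, 0, 0],
  [0, 0, 0.3, 0, 0],
  [0, 0, 0.3, 0, 0],
  [0, 0, 0.2, 0, 0],
  [0, 0, 0, 0, 0],
])

```text
time: 7.1
eef_pos: [0.517, 0.1249, 0.1644]
tcp_rot: [0.075, 0.703, -0.075, 0.703]
contact_force: [-1.9, 0.5, 1.1]
opening: -0.002
```

Run:
```python
from h import *
st(); c=ks(); save(c,'s7.png'); cv2.imwrite('pics/c7.png',cv2.resize(c['frame'][110:270,190:370],None,fx=3,fy=3,interpolation=cv2.INTER_CUBIC)[:,:,::-1])
```

```text
t 7.1 eef [0.517  0.1249 0.1644] gate mm [-45.9  24.9] F [-1.9  0.5  1.1] op -0.0018891119669541114
side knob [-20.4  25.5] area 175 again z=.225 [-23.4  19.7]
```

View pics/c7.png

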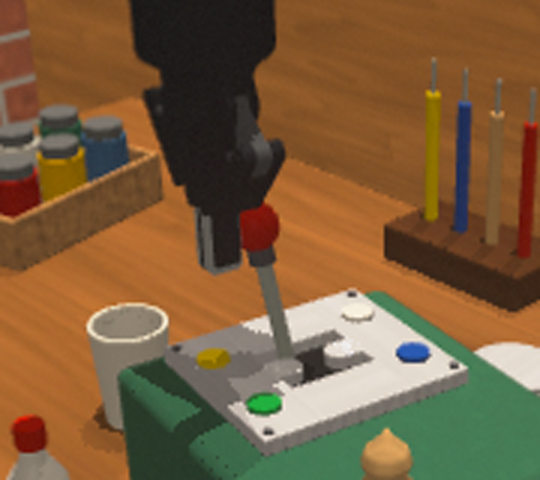

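The tip now sits just below knob level at crop (220,265), touching the knob at about 2 N. I'll keep pushing it forward to the channel.

Request:
drive_tool([
  [0, 0, 0.3, 0, 0],
  [0, 0, 0.3, 0, 0],
  [0, 0, 0.3, 0, 0],
  [0, 0, 0.3, 0, 0],
  [0, 0, 0.3, 0, 0],
  [0, 0, 0.3, 0, 0],
  [0, 0, 0.2, 0, 0],
  [0, 0, 0, 0, 0],
])

```text
time: 7.95
eef_pos: [0.5369, 0.1205, 0.1642]
tcp_rot: [0.075, 0.703, -0.075, 0.703]
contact_force: [-1.6, 0.7, 1.9]
opening: 0.004
```

Request:
drive_tool([
  [0, 0, -0.5, 0, 0],
  [0, 0, -1, 0, 0],
  [0, 0, -1, 0, 0],
  [0, 0, -1, 0, 0],
  [0, 0, 0, 0, 0],
])

```text
time: 8.45
eef_pos: [0.5009, 0.1284, 0.1642]
tcp_rot: [0.074, 0.703, -0.074, 0.703]
contact_force: [-0.1, 0.0, 0.1]
opening: -0.001
```

Run:
```python
from h import *
st(); c=ks(); save(c,'s8.png')
```

```text
t 8.45 eef [0.5009 0.1284 0.1642] gate mm [-62.4  24.9] F [-0.1  0.   0.1] op -0.0014583746419755557
side knob [ 1.1 32.5] area 216 again z=.225 [-2.1 26.6]
```

Knob is at fore ≈ 0, in line with the cross channel. Next I go round to its left side.

Request:
drive_tool([
  [0, 2, 0, 0, 0],
  [0, 3, 0, 0, 0],
  [0, 0, 2, 0, 0],
  [0, 0, 2.2, 0, 0],
  [0, 0, 2, 0, 0],
  [0, 0, 0, 0, 0],
])

```text
time: 9.1
eef_pos: [0.5755, 0.1632, 0.1645]
tcp_rot: [0.075, 0.703, -0.075, 0.704]
contact_force: [-0.1, 0.3, 0.1]
opening: -0.002
```

Run:
```python
from h import *
ks(); to(0,60,.165)
```

```text
side knob [ 0.7 32.6] area 222 again z=.225 [-2.5 26.7]
t 9.15 eef [0.5742 0.1635 0.1642] gate mm [ 1.8 74.7] F [-1.4 -0.7 -0.1] op -0.0005388443118813995
shift tool cm [-0.08 -1.47 -0.18]
```

Push right, watching the force.

Request:
drive_tool([
  [0, -0.5, -0.2, 0, 0],
  [0, -0.5, 0, 0, 0],
  [0, -0.4, 0, 0, 0],
  [0, -0.3, 0, 0, 0],
  [0, -0.3, 0, 0, 0],
  [0, -0.3, 0, 0, 0],
  [0, -0.3, 0, 0, 0],
  [0, -0.3, 0, 0, 0],
  [0, -0.3, 0, 0, 0],
  [0, 0, 0, 0, 0],
])

```text
time: 10.15
eef_pos: [0.5648, 0.1326, 0.1644]
tcp_rot: [0.075, 0.703, -0.075, 0.703]
contact_force: [0.9, 2.3, 0.9]
opening: -0.004
```

Run:
```python
from h import *
st(); ks()
```

```text
t 10.15 eef [0.5648 0.1326 0.1644] gate mm [-0.8 42.5] F [0.9 2.3 0.9] op -0.0042754255784397625
side knob [ 2.5 22.5] area 231 again z=.225 [-0.8 16.7]
```

Request:
drive_tool([
  [0, -0.4, 0, 0, 0],
  [0, -0.4, 0, 0, 0],
  [0, -0.4, 0, 0, 0],
  [0, -0.4, 0, 0, 0],
  [0, -0.4, 0, 0, 0],
  [0, -0.4, 0, 0, 0],
  [0, -0.4, 0, 0, 0],
  [0, -0.4, 0, 0, 0],
  [0, -0.4, 0, 0, 0],
  [0, -0.4, 0, 0, 0],
])

```text
time: 11.2
eef_pos: [0.5562, 0.0935, 0.1641]
tcp_rot: [0.075, 0.703, -0.075, 0.703]
contact_force: [0.7, 1.2, 0.2]
opening: -0.003
```

Request:
drive_tool([
  [0, -0.3, 0, 0, 0],
  [0, -0.2, 0, 0, 0],
  [0, -0.2, 0, 0, 0],
  [0, 0, 0, 0, 0],
])

```text
time: 11.6
eef_pos: [0.5546, 0.0868, 0.1639]
tcp_rot: [0.075, 0.703, -0.075, 0.703]
contact_force: [0.9, 0.5, 0.4]
opening: -0.003
```

Run:
```python
from h import *
st(); ks()
```

```text
t 11.6 eef [0.5546 0.0868 0.1639] gate mm [-1.1 -4.5] F [0.9 0.5 0.4] op -0.0027987180937517845
side knob [  1.  -28.4] area 248 again z=.225 [ -2.2 -33.8]
```

Request:
drive_tool([
  [0, 0.5, 0, 0, 0],
  [0, 1.5, 0, 0, 0],
  [0, 0, 1.5, 0, 0],
  [0, 0, 2, 0, 0],
  [0, 0, 1.5, 0, 0],
  [0, -1.5, 0, 0, 0],
  [0, -1.6, 0, 0, 0],
  [0, -1.5, 0, 0, 0],
  [0, 0, 0, 0, 0],
])

```text
time: 12.55
eef_pos: [0.5975, 0.0491, 0.1643]
tcp_rot: [0.075, 0.703, -0.076, 0.703]
contact_force: [0.3, 1.0, -0.3]
opening: -0.0
```

Run:
```python
from h import *
st(); ks(); c=read_camera('side'); cv2.imwrite('pics/c9.png',cv2.resize(c['frame'][110:270,210:390],None,fx=3,fy=3,interpolation=cv2.INTER_CUBIC)[:,:,::-1])
```

```text
t 12.55 eef [0.5975 0.0491 0.1643] gate mm [ 48.8 -32.2] F [ 0.3  1.  -0.3] op -0.0002689348569967164
side knob [  1.3 -29.1] area 242 again z=.225 [ -1.9 -34.4]
```

View pics/c9.png

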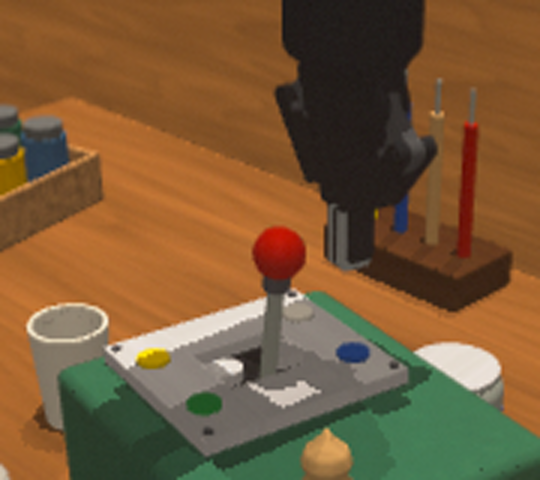

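The knob stands in the right slot at fore ≈ 0, with the finger on its far side. Now I push it toward the green disc.

Request:
drive_tool([
  [0, 0, -0.8, 0, 0],
  [0, 0, -0.8, 0, 0],
  [0, 0, -0.4, 0, 0],
  [0, 0, -0.4, 0, 0],
  [0, 0, -0.4, 0, 0],
  [0, 0, -0.4, 0, 0],
  [0, 0, -0.4, 0, 0],
  [0, 0, -0.4, 0, 0],
  [0, 0, -0.4, 0, 0],
  [0, 0, -0.4, 0, 0],
])

```text
time: 13.65
eef_pos: [0.5512, 0.0612, 0.1645]
tcp_rot: [0.075, 0.703, -0.075, 0.703]
contact_force: [2.1, -0.2, 1.7]
opening: -0.005
```

Request:
drive_tool([
  [0, 0, -0.4, 0, 0],
  [0, 0, -0.3, 0, 0],
  [0, 0, -0.3, 0, 0],
  [0, 0, -0.2, 0, 0],
  [0, 0, 0, 0, 0],
])

```text
time: 14.15
eef_pos: [0.5391, 0.0638, 0.1638]
tcp_rot: [0.075, 0.704, -0.075, 0.703]
contact_force: [0.9, -1.3, -1.4]
opening: -0.002
```

Run:
```python
from h import *
st(); c=ks(); b=blob(c,(345,15),(275,200),45); print(gate(onz(c,*b[0],.216)))
```

```text
t 14.15 eef [0.5391 0.0638 0.1638] gate mm [-11.4 -30.2] F [ 0.9 -1.3 -1.4] op -0.0022429111100390688
side knob [-39.4 -36.9] area 254 again z=.225 [-42.3 -42.2]
[-33.68172138 -26.36598647]
```

Request:
drive_tool([
  [0, 0, -0.2, 0, 0],
  [0, 0, -0.2, 0, 0],
  [0, 0, 0, 0, 0],
])

```text
time: 14.5
eef_pos: [0.5355, 0.0646, 0.1642]
tcp_rot: [0.075, 0.703, -0.075, 0.703]
contact_force: [1.6, -0.0, -0.8]
opening: -0.001
```

Request:
drive_tool([
  [0, 0, -0.1, 0, 0],
  [0, 0, -0.1, 0, 0],
  [0, 0, 0, 0, 0],
])

```text
time: 14.8
eef_pos: [0.534, 0.0649, 0.1643]
tcp_rot: [0.075, 0.703, -0.075, 0.703]
contact_force: [2.8, -0.0, -1.9]
opening: -0.002
```

Run:
```python
from h import *
st(); c=ks(); b=blob(c,(345,15),(275,200),45); print(gate(onz(c,*b[0],.216)))
```

```text
t 14.8 eef [0.534  0.0649 0.1643] gate mm [-16.6 -30.2] F [ 2.8 -0.  -1.9] op -0.0022195104813335685
side knob [-44.9 -39.1] area 256 again z=.225 [-47.7 -44.3]
[-39.25075454 -28.55302755]
```

Request:
drive_tool([
  [0, 0, -0.1, 0, 0],
  [0, 0, -0.1, 0, 0],
  [0, 0, 0, 0, 0],
])

```text
time: 15.15
eef_pos: [0.5325, 0.0653, 0.1642]
tcp_rot: [0.075, 0.702, -0.075, 0.704]
contact_force: [5.8, 0.3, -4.1]
opening: 0.002
```

The force has risen to about 6 N at the stop, so the lever is home. I'll back off, raise the hand, and check with both cameras.

Request:
drive_tool([
  [0, 0, 0.3, 0, 0],
  [0, 0, 1.5, 0, 0],
  [0, 0, 2, 0, 0],
  [-3, 0, 0, 0, 0],
  [-4, 0, 0, 0, 0],
  [-4, 0, 0, 0, 0],
  [-2, 3, 0, 0, 0],
  [0, 4, 0, 0, 0],
  [0, 4, 0, 0, 0],
  [0, 4, 0, 0, 0],
])

```text
time: 16.15
eef_pos: [0.5997, 0.2053, 0.295]
tcp_rot: [0.075, 0.704, -0.075, 0.702]
contact_force: [0.6, 0.5, -0.5]
opening: 0.0
```

Request:
drive_tool([
  [0, 4, 0, 0, 0],
  [0, 4, 0, 0, 0],
  [0, 4, 0, 0, 0],
  [0, 2, 0, 0, 0],
  [0, 0, 0, 0, 0],
  [0, 0, 0, 0, 0],
])

```text
time: 16.75
eef_pos: [0.6291, 0.3407, 0.294]
tcp_rot: [0.074, 0.704, -0.075, 0.702]
contact_force: [-0.4, -1.2, 0.3]
opening: 0.001
```

Run:
```python
from h import *
st(); t,s=knob()
a=blob(t,(345,15),(290,270),40); print('top knob',a and gate(onz(t,*a[0],.216)))
b=blob(s,(345,15),(275,200),45); print('side',gate(onz(s,*b[0],.216)))
cv2.imwrite('pics/end.png',cv2.resize(np.hstack([t['frame'][100:420,130:530],s['frame'][100:420,130:530]]),None,fx=1,fy=1)[:,:,::-1])
```

```text
t 16.75 eef [0.6291 0.3407 0.294 ] gate mm [ 18.1 259.5] F [-0.4 -1.2  0.3] op 0.0013490560309084953
knob [0.509  0.0672 0.219 ] [-41.5 -33.2] gap 0.0006 [294 260  17  18 237] [273 194  18  19 259]
top knob [-41.05193888 -33.19137183]
side [-38.95487822 -27.84978792]
```

View pics/end.png

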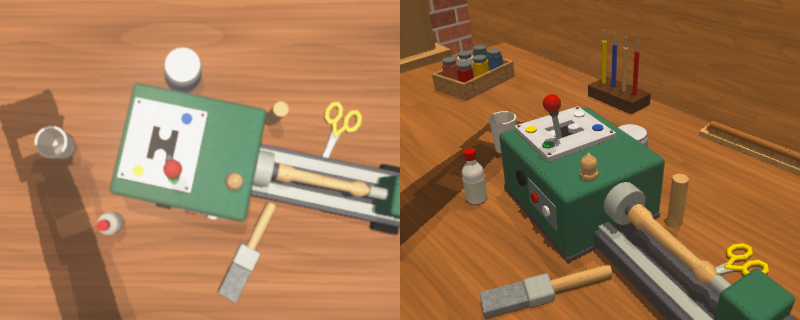

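The knob triangulates to gate (-41.5, -33) mm, which is fully home at the green disc. The bystanders look unmoved and the hand is clear.

```bash
python3 -c "
from h import *
print(sign_off())"
```

```text
the job is handed in; nothing more can be done
None
```

The lever is home in the green-disc slot (near right). I pushed it with shut fingertips, forward to the cross channel, right through it, then back toward the robot to the stop. I then took the hand clear and handed the job in at about 17 s of the 48 s.

**Final checks:**
- **Lever position:** both cameras together put the knob at gate x -41.5, y -33 mm, against the expected -41, -31. The two views agree to 0.6 mm, and the knob is about 11 mm from the green disc.
- **Forces:** the readings I took were about 2–3 N while pushing and about 7 N against the stop. These were taken between moves, so brief peaks would not show.
- **Blue slot:** in every view where I measured it in the right-hand slot, the knob was at fore ≈ 0 or on the green side.
- **Bystanders:** they look unmoved in the last pictures, but I judged this by eye and did not measure it.

**What disagreed:** the side camera showed the real fingertips about 37 mm higher than the reported tool position. My first push passed over the knob without touching it. I lowered the hand by about that much, and the contact forces and pictures then agreed.

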